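# Power down the test jig and show the sensor module to the inspection camera

## Robot

A 6-joint arm with a two-finger parallel gripper is mounted at the origin on the work surface. World frame = base frame: x ahead of the robot, y to its left, z up, the work surface at z = 0. Lengths are in mm, angles in rad, forces in N, time in s.
With the tool pointing down it reaches from about 350 to 875 mm from the base axis. Payload 4.2 kg.
Tool frame: the origin (TCP) lies at the very end of the fingers, on their centre line; the grasp point (between the pads) lies 19 mm behind it; z points along the fingers, y is the direction in which the jaws open and shut (so a half turn about z gives the same grasp; the last joint's range is limited). The gripper opens to 85 mm and grips with 20 to 120 N. Pads are 22 mm wide; open, the fingers measure 114 mm over their backs; the gripper's body (76 mm by 85 mm) begins 54 mm behind the grasp point. The pads swing forward as they close: fully open they stand 13 mm farther back than shut.
Start: joints at [0.259, 0.385, 0.008, 0, -1.194, -0.259], TCP at [624.979, 0.025, 231.312] pointing down, gripper open.
Joint ranges: [-3.14, 3.14], [-1.21, 2.06], [-1.07, 1.41], [-3.16, 2.05], [-2.99, -0.16], [-3.1, 3.1]. Speed limits (rad/s): [2.79, 2.79, 3.14, 3.14, 3.14, 3.14].

## Interface

Orientations are given as a unit quaternion [x, y, z, w].
In Python, from bench import arm, optics, job gives the robot as it stands.
- The arm moves only by the tool send_rows, never from a script. Its argument "steps" is a list that holds one entry, the list of rows, each a list of 5 numbers: the shift along the tool's x, y, z in cm, then the turn about the tool's z in rad, then the opening, from 0 (shut) to 1 (fully open). A call has 1 to 10 rows; each row shifts and turns the pose as measured when the row begins, along the tool's axes as they then stand; what a row does not reach is not made up. A row lasts 1/12 s, in which the tool goes at most 41.7 mm and 7.16 degrees, less where a joint would pass 70% of its speed; a pose out of reach is approached as far as the arm can. A call with a gripper value outside its range is refused whole. The fingers move at their own pace and stop on an object; the grip force is fixed at half the most. Time passes only in rows, so rows that do not move let the fingers close. It gives the time, the measured TCP pose, the force and the opening at its end, in the units of the state.
- arm.read_state(): the state, without advancing time (a new reading comes with each control period).
- optics.get_image(name): name is "scene" or "side" or "wrist"; returns (picture, depth): 400x640x3 uint8, blue, green, red; 400x640 float32, mm along the optical axis (not along the pixel's ray), 0 where there is no reading.
- optics.get_calibration(name): a dict with "K" (3x3 intrinsics, pixels), "rvec" (rotation vector, rad) and "tvec" (3), from world to camera coordinates, as OpenCV has them; the wrist camera has in their place "hand_eye" (4x4, takes a point from camera to tool coordinates, whose origin is the TCP and whose axes are the flange's). Camera axes: x right, y down, z forward; pixel columns grow to the right and rows downward; lengths in mm; the calibration is good to about 2 mm. The wrist camera is an equidistant fisheye: a pixel r from the principal point sees the ray r / f radians off the axis. A picture is of the moment at which its call begins: read the wrist's pose just before it. get_calibration takes no time and is no camera call.
- job.job_done(): hands the job in, once; it reports no verdict.
The state is a dict: "clock": time; "joints": joint angles; "joint_vel": joint speeds; "joint_efforts": joint torques, N m; "position": TCP position; "ee_rot": TCP orientation; "contact_force": force on the tool from outside, world axes, zero at the start; "wrist_torque": the same for the moment, N m; "gripper_width": finger opening in mm.
Only numpy, scipy, OpenCV 4.12 (cv2) and the standard library are available. Lean on these libraries where they do the work, as an engineer would, in place of code of your own. Each camera call takes 0.05 s, during which the arm holds its last target. There are 200 camera calls.

## Task

The sensor module in the nest of the test jig is still powered: turn the jig's supply knob back until its pointer reads zero, and only then lift the module out of the nest. Hold it up in mid-air in front of the inspection camera, ribbed top uppermost and not leaning to either side, with the face of its round connector centred on the camera's axis, square to it and 100 mm in front of the lens. Finish while still holding it there steadily, touching nothing but your gripper; leave the camera and the other things on the bench as they are.

Things in the scene. Friction and masses are not known exactly. Their poses are not given: they have to be found in the camera images.
- module_center (a point): Centre of the module in the nest: dark metal housing 60 x 40 x 32 mm (x, y, z), 3 mm ribs on top, 0.11 to 0.23 kg. x points out of the end with the round connector (sticks out 16 mm), z out of the ribbed top. Lugs 5 mm thick stick out 13 mm at both ends, level with the underside. It lifts straight up; the sides 40 mm apart in y are free to grip within 20 mm of the centre along x.
- module_face (a point): Centre of the flat outer face of that module's round bright connector (21 mm across): 46 mm along x and 2 mm along z from module_center, same axes. This face is what the camera is to see.
- jig: Test jig, fixed: grey case 150 x 280 x 60 mm (x, y, z) with a flat dark top panel; origin under its centre on the bench. On the panel, 70 mm to -y, the white nest: base plate 108 x 66 x 8 mm under the module, four corner pieces rising 10 mm above it (1.5 mm clearance). 75 mm to +y, the supply knob. Above the panel the module's ribs reach 43 mm, the knob 33 mm.
- supply_grip (a point): Point on the upright axis of the supply knob, 18 mm above the jig's panel: black fluted knob 34 mm across, top 33 mm above the panel, over a skirt 47 mm across and 4 mm high. The white line on its top and side is the pointer; it points along this point's x. Zero is the longest, broadest white mark on the panel beside the knob; short marks follow it clockwise.
- supply (a joint): Turn of the supply knob, rad: 0 when the pointer is at the zero mark, growing clockwise seen from above; so turn it anticlockwise to reach zero, where there is an end stop. Starts 0.6 to 1.3 rad up, stays where it is left (friction about 0.04 N m).
- lens (a point): Centre of the front of the inspection camera's ring lamp and lens (72 mm across). The camera looks along this point's -x, 0.3 to 0.55 rad below level, towards the robot's side; y is level, z is up in its picture. The module is shown rightly with its x, y, z axes parallel to and pointing the same way as this point's, and module_face at x = -100 mm, y = 0, z = 0 in this frame.
- camstand: Camera stand, fixed: origin on the bench, roughly below where the module is to be shown; x points from there to the stand. Steel base 130 x 130 x 14 mm centred at x = 275 mm, column 20 mm across and 400 mm tall at x = 290 mm, stiff tilt pivot of the camera at x = 210 mm, 330 mm up, 90 mm behind the lens front. Leave it as set.
- spare_center (a point): Bystander: a second module of the same shape waiting on the bench in front of the camera, not in the nest; the centre of its housing. Leave it.
- driver_grip (a point): Bystander: a screwdriver 180 mm long with a black handle, lying on the bench beyond the jig; a point in its handle. Leave it.
- ferrule_center (a point): Bystander: a small black stepped ferrule standing on the bench, 18 mm across and 24 mm tall; its centre. Leave it.
Things that resemble listed ones, but are neither listed nor needed, are in the scene too. Leave any pink look-alike of the part that bears module_center alone.

How it is judged (in metres and radians):
On the way, in this order (a step that is already met when the one before it is completed fails the run):
1. the supply knob's pointer reads zero (within 0.08 rad) while the module still sits in the nest (value of joint supply below 0.08 rad and z of module_center in the frame of jig below 0.092 m), for 0.2 s.
2. the module is gripped and lifted clear of the nest (z of module_center in the frame of jig above 0.11 m and contact force between the fingers and module above 0.5 N), for 0.2 s.
At the end, for the whole second after the job is handed in: Still held in the air by the gripper alone, at rest, ribs up: connector face 100 mm (within 14) from the lens, within 12 mm of its axis each way, axes within 0.16 rad of the camera's; supply knob at zero (within 0.08 rad) (value of joint supply below 0.08 rad and x of module_face in the frame of lens between -0.114 and -0.086 m and y of module_face in the frame of lens between -0.012 and 0.012 m and z of module_face in the frame of lens between -0.012 and 0.012 m and x of module_center in the frame of lens below -0.125 m and angle between the x axis of module_face and the x axis of lens, either way round below 0.16 rad and angle between the y axis of module_face and the y axis of lens, either way round below 0.16 rad and angle between module_face's own z axis and vertical below 0.9 rad and height (world z) of module_center above 0.12 m and contact force between the fingers and module above 0.5 N and contact force between module and jig below 0.1 N and contact force between module and camstand below 0.1 N and linear speed of module below 0.03 m/s and angular speed of module below 0.3 rad/s); the arm keeps its last pose, push and grip.
It fails at once if the module is lifted out while the supply is not at zero (value of joint supply above 0.12 rad and z of module_center in the frame of jig above 0.092 m).
It fails at once if the camera is knocked or moved (lens more than 8 mm) (distance of lens from where it was at the start of the episode above 0.008 m).
It fails at once if another thing on the bench is disturbed (more than 20 mm) (distance of any of spare_center, driver_grip, ferrule_center from where it was at the start of the episode above 0.02 m).
It also fails if it takes over 58 s, if anything falls off the work surface, if the arm or the gripper's body presses on something with over 40 N, if the wrist force passes 120 N, or if a joint passes its speed limit or range.

## Working session

There is one attempt and no reset: what is moved stays moved. The work goes in short steps, Python scripts to look and compute and a tool call to move; the robot and the scene stay as the last step left them, time stands still between calls to the robot, and variables do not carry over. Pictures are saved under pics/ and viewed, about 8 in all and at most 12, crops included, and the job is handed in when it is done.

Besides the shell and the picture viewer there is one more tool, called by a JSON object that holds its "name" and its "arguments". send_rows: Moves the arm, as the interface text tells. Its arguments: {"type":"object","properties":{"steps":{"type":"array","items":{"type":"array","items":{"type":"array","items":{"type":"number"}}}}},"required":["steps"]}

```bash
ls; mkdir -p pics; cat > h.py <<'E'
import numpy as np, cv2
from bench import arm, optics, job
from scipy.spatial.transform import Rotation as R
def snap(n):
    s=arm.read_state(); im,d=optics.get_image(n); return s,np.array(im),np.array(d)
def pts(n,s,d):
    """world xyz for each pixel"""
    c=optics.get_calibration(n);K=np.array(c["K"],float);h,w=d.shape
    u,v=np.meshgrid(np.arange(w),np.arange(h))
    x=(u-K[0,2])/K[0,0];y=(v-K[1,2])/K[1,1]
    if n=="wrist":
        r=np.hypot(x,y)+1e-9;k=np.tan(np.minimum(r,1.5))/r;x,y=x*k,y*k
    P=np.stack([x*d,y*d,d],-1).reshape(-1,3)
    if n=="wrist":
        H=np.array(c["hand_eye"]);P=P@H[:3,:3].T+H[:3,3]
        P=R.from_quat(s["ee_rot"]).apply(P)+np.array(s["position"])
    else:
        M=cv2.Rodrigues(np.array(c["rvec"],float))[0];P=(P-np.ravel(c["tvec"]))@M
    P=P.reshape(h,w,3);P[d<=0]=np.nan;return P
E
python3 - <<'E'
from h import *
for n in("scene","side","wrist"):
    s,im,d=snap(n);cv2.imwrite(f"pics/{n}0.png",im);np.save(f"/tmp/{n}0.npy",pts(n,s,d))
    c=optics.get_calibration(n);print(n,c)
print(s)
E
```

```text
pics
scene {'K': array([[439.13219955,   0.        , 324.48420151],
       [  0.        , 439.13219955, 194.65980633],
       [  0.        ,   0.        ,   1.        ]]), 'rvec': array([ 2.1248978 ,  0.79615972, -0.365552  ]), 'tvec': array([-378.05759957,  -40.29809346, 1368.63200632])}
side {'K': array([[436.36369796,   0.        , 320.48648474],
       [  0.        , 436.36369796, 198.19546728],
       [  0.        ,   0.        ,   1.        ]]), 'rvec': array([ 2.33176625, -0.09375972,  0.01184235]), 'tvec': array([-494.56229814,  189.91320236, 1305.25375507])}
wrist {'K': array([[309.70691629,   0.        , 315.02674743],
       [  0.        , 309.70691629, 201.62761846],
       [  0.        ,   0.        ,   1.        ]]), 'hand_eye': array([[ 1.01201138e-03, -9.49920080e-01, -3.12491308e-01,
         8.08680128e+01],
       [ 9.99998855e-01,  6.09720106e-04,  1.38507805e-03,
        -4.71326992e-01],
       [-1.12518122e-03, -3.12492352e-01,  9.49919609e-01,
        -1.42362925e+02],
       [ 0.00000000e+00,  0.00000000e+00,  0.00000000e+00,
         1.00000000e+00]])}
{'clock': 0.1, 'joints': array([ 2.58582178e-01,  3.85499195e-01,  6.76727522e-03, -4.26167527e-04,
       -1.19401325e+00, -2.58575351e-01]), 'joint_vel': array([-6.35373343e-05, -5.39134512e-04,  4.08465091e-03,  2.43020692e-03,
        1.78077088e-03,  4.59832652e-04]), 'joint_efforts': array([-2.41840362e-04, -3.93318665e+01,  1.88929778e+01,  4.19793829e+00,
       -2.58899068e-03, -3.31562532e-06]), 'position': array([6.24478959e+02, 3.70073989e-03, 2.30322369e+02]), 'ee_rot': array([-7.07053270e-01,  7.07159590e-01,  6.61131214e-04, -7.42718236e-04]), 'contact_force': array([-0.87463221,  0.20187872,  0.13917897]), 'wrist_torque': array([0.01751193, 0.03088387, 0.01289138]), 'gripper_width': 85.27902943965385}
```

View pics/scene0.png

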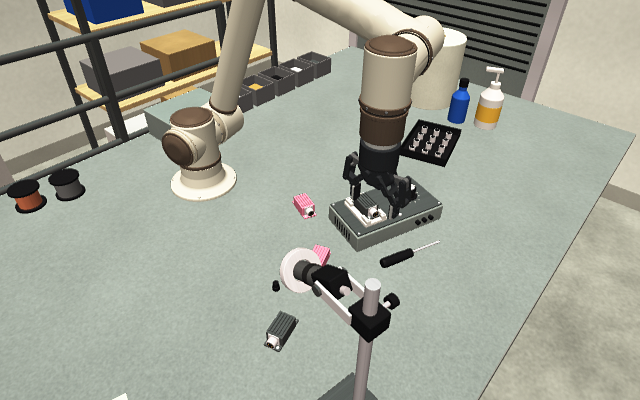

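View pics/side0.png

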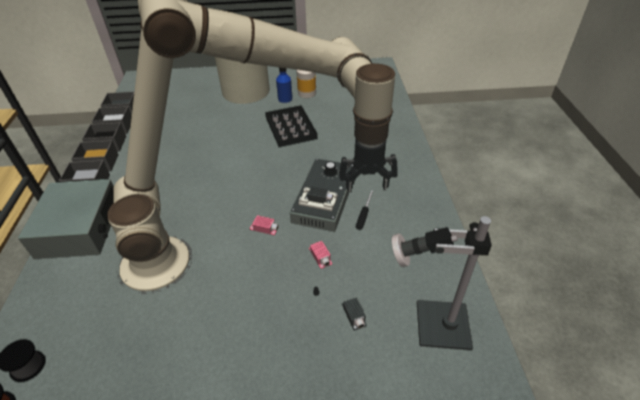

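Both views show the following. Jig: scene (385,215), side (322,195). Module in the nest: scene (365,208), side (320,198). Knob: side (330,168). Lens disc: scene (298,268), side (400,250). Things that could be mistaken for the module are the spare at side (355,313), which lies on the bench, and two pink look-alikes at (264,225) and (321,254). My choice is the dark module in the white nest.

```bash
python3 - <<'E'
from h import *
S=np.load("/tmp/side0.npy");C=np.load("/tmp/scene0.npy");W=np.load("/tmp/wrist0.npy")
for nm,P,l in(("side",S,[(320,194),(330,166),(345,185),(300,215),(400,250),(404,262),(398,240),(355,313),(321,254),(316,291),(450,320),(485,222),(362,215)]),("scene",C,[(298,268),(290,260),(280,332)])):
    for u,v in l: print(nm,u,v,np.round(np.nanmedian(P[v-1:v+2,u-1:u+2].reshape(-1,3),0)))
# lens disc pixels: plane fit
im=cv2.imread("pics/scene0.png")
# top-down ortho of wrist
im=cv2.imread("pics/wrist0.png");cv2.imwrite("pics/wrist0b.png",im)
ok=np.isfinite(W).all(-1)&(abs(W[...,2]-60)<4);print("panel pts",ok.sum(),W[ok].min(0),W[ok].max(0))
r=cv2.minAreaRect(W[ok][:,:2].astype(np.float32));print(r)
z=S[...,2];ok=(abs(z-60)<4)&(S[...,0]>400)&(S[...,0]<1000);ok[:150]=0;ok[240:]=0;ok[:,:285]=0;ok[:,352:]=0
print(ok.sum(),cv2.minAreaRect(S[ok][:,:2].astype(np.float32)),cv2.boxPoints(cv2.minAreaRect(S[ok][:,:2].astype(np.float32))))
E
```

```text
side 320 194 [507. 142. 101.]
side 330 166 [551. 287.  91.]
side 345 185 [591. 219.  60.]
side 300 215 [440. 104.  52.]
side 400 250 [ 651. -273.  314.]
side 404 262 [ 657. -290.  294.]
side 398 240 [ 649. -252.  322.]
side 355 313 [ 569. -244.   33.]
side 321 254 [495. -41.  34.]
side 316 291 [ 473. -158.   20.]
side 450 320 [ 803. -288.   40.]
side 485 222 [ 806. -287.  400.]
side 362 215 [637. 111.  25.]
scene 298 268 [ 663. -261.  309.]
scene 290 260 [ 648. -263.  318.]
scene 280 332 [ 581. -240.   34.]
panel pts 5163 [-403.89412724   -8.97920317   56.00687107] [608.63023946 728.78438417  63.99368334]
((23.94293212890625, 271.3792724609375), (467.52471923828125, 1112.0181884765625), 63.4835319519043)
1404 ((524.9859008789062, 218.80023193359375), (280.99932861328125, 145.78033447265625), 69.5226058959961) [[407.54953  112.67844 ]
 [544.11804   61.678955]
 [642.42224  324.92203 ]
 [505.85376  375.9215  ]]
```

View pics/wrist0.png

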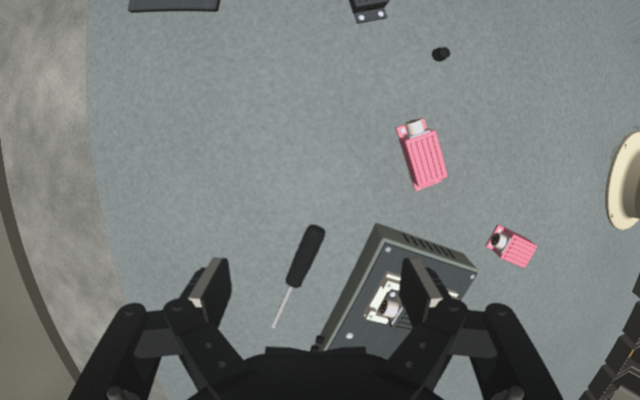

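{"name": "send_rows", "arguments": {"steps": [[[-3.7,0.8,0.2,0,1],[-3.7,0.8,0.2,0,1],[-3.7,0.8,0.2,0,1],[-3.7,0.8,0.2,0,1],[-3.7,0.8,0.2,0,1],[-3.7,0.8,0.2,0,1],[-3.7,0.8,0.2,0,1],[-3.7,0.8,0.2,0,1],[-3.7,0.8,0.2,0,1],[0,0,0,0,1]]]}}

```text
clock: 0.98
position: [549.7, 344.1, 206.9]
ee_rot: [-0.704, 0.71, 0.001, -0.004]
contact_force: [0.2, -0.7, -0.3]
gripper_width: 85.5
```

```bash
python3 - <<'E'
from h import *
s,im,d=snap("wrist");P=pts("wrist",s,d);np.save("/tmp/wrist1.npy",P)
cv2.imwrite("pics/w1full.png",im)
print(s["clock"],s["position"],s["ee_rot"])
cv2.imwrite("pics/w1.png",im)
S=np.load("/tmp/side0.npy");C=np.load("/tmp/scene0.npy")
for n,Q in(("side",S),("scene",C)):
    im0=cv2.imread(f"pics/{n}0.png").astype(int)
    m=(np.linalg.norm(Q-[652,-268,310],axis=-1)<50)&(im0.min(-1)>110)
    p=Q[m];
    for _ in range(5):
        c=p.mean(0);n_=np.linalg.svd(p-c)[2][2];r=(p-c)@n_;p=p[abs(r)<max(3,2*r.std())]
    n_*=np.sign(n_[0]);print(n,m.sum(),len(p),"n",n_,"mean",c,"std",r.std(),"ext",np.ptp(p,0),"elev",np.arcsin(n_[2]),"yaw",np.arctan2(n_[1],n_[0]))
E
```

```text
0.9833 [549.70457645 344.13042355 206.89562767] [-0.7037078   0.71047822  0.00148126 -0.00372011]
side 290 270 n [ 0.78735187 -0.21782879  0.5767388 ] mean [ 650.32081362 -265.85534376  308.28520482] std 3.4671539306139163 ext [41.08410172 68.49839698 59.40027102] elev 0.6147310182317995 yaw -0.2699088688099988
scene 887 740 n [ 0.86428745 -0.15976446  0.47695128] mean [ 657.85634189 -258.78423865  301.67535502] std 1.1123338714727313 ext [35.62682115 67.27450542 61.1779874 ] elev 0.4971827558869608 yaw -0.18278776604916663
```

View pics/w1.png

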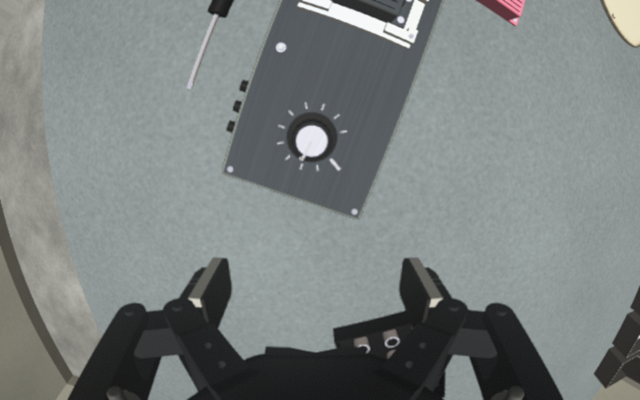

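The wrist view shows the knob top at (311,140), its pointer toward about (304,158), and the long zero mark at (335,165). I'll measure this in world coordinates from an enlarged crop.

```bash
python3 - <<'E'
from h import *
P=np.load("/tmp/wrist1.npy");im=cv2.imread("pics/w1full.png")
# knob top
m=(abs(P[...,2]-93)<4)&(np.hypot(P[...,0]-551,P[...,1]-288)<30);p=P[m]
(cx,cy),r=cv2.minEnclosingCircle(p[:,:2].astype(np.float32));print("knob top",m.sum(),p.mean(0),cx,cy,r)
m2=(abs(P[...,2]-60)<5);m2[:60]=0;m2[230:]=0
print("panel z",np.median(P[...,2][m2]))
z=np.where((im.min(-1)>150)&m2&(np.hypot(P[...,0]-cx,P[...,1]-cy)<50)&(np.hypot(P[...,0]-cx,P[...,1]-cy)>25),255,0).astype(np.uint8)
n,l,st,ce=cv2.connectedComponentsWithStats(z)
for i in range(1,n):
    if st[i,4]<3: continue
    q=P[l==i].mean(0);print(st[i,4],np.round(ce[i]),np.round(q,1),"ang",np.round(np.degrees(np.arctan2(q[1]-cy,q[0]-cx)),1))
# rays for panel/nest
cv2.imwrite("pics/crop1.png",cv2.resize(im[90:190,250:380],None,fx=6,fy=6,interpolation=cv2.INTER_CUBIC))
for u,v in((304,158),(306,154),(311,140)):print(u,v,P[v,u])
E
```

```text
knob top 1222 [551.70009533 293.70912936  92.08172515] 551.7355346679688 294.59588623046875 17.65666961669922
panel z 59.79678935297494
10 [306. 106.] [556.6 264.9  60.5] ang -80.7
13 [322. 107.] [541.3 266.1  60.4] ang -110.2
10 [290. 112.] [570.7 271.1  60.2] ang -51.0
10 [336. 116.] [529.  275.3  60.6] ang -139.6
10 [281. 126.] [579.9 283.7  59.7] ang -21.2
9 [344. 131.] [521.4 289.1  59.9] ang -169.8
10 [280. 142.] [581.6 299.1  60.4] ang 8.6
10 [288. 157.] [574.4 312.9  60.3] ang 38.9
47 [335. 164.] [529.9 320.5  60.3] ang 130.2
10 [301. 166.] [561.9 322.1  60.3] ang 69.6
9 [317. 167.] [546.9 323.4  60.4] ang 99.6
304 158 [557.93424963 308.74242335  92.42975278]
306 154 [556.20861714 305.39105313  92.17410537]
311 140 [551.88419751 293.58401229  92.16587799]
```

View pics/crop1.png

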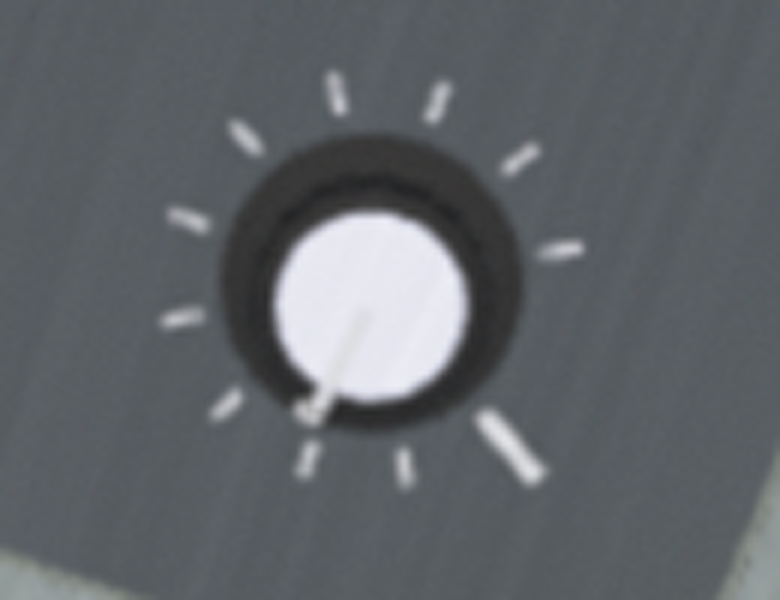

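Pointer is at about 67° and zero at about 130° in world yaw, so it needs about 1.09 rad anticlockwise. The knob axis is near (551.7, 294) and its top at z 92, which matches the description. Going above it.

{"name": "send_rows", "arguments": {"steps": [[[2.5,-0.1,2.9,0,1],[2.5,-0.1,2.9,0,1],[0,0,2.9,0,1],[0,0,0,0,1],[0,0,0,0,1]]]}}

```text
clock: 1.45
position: [551.7, 289.4, 118.9]
ee_rot: [-0.704, 0.71, 0.001, -0.003]
contact_force: [0.4, -1.1, 1.3]
gripper_width: 85.4
```

{"name": "send_rows", "arguments": {"steps": [[[-0.45,0,2.0,0,1],[0,0,2.0,0,1],[0,0,0.9,0,1],[0,0,0,0,1],[0,0,0,0,1]]]}}

```text
clock: 1.87
position: [557.0, 295.4, 76.9]
ee_rot: [-0.704, 0.71, -0.001, 0.003]
contact_force: [-0.0, -0.5, 0.4]
gripper_width: 85.7
```

```bash
python3 - <<'E'
from h import *
s,im,d=snap("wrist");cv2.imwrite("pics/w2.png",im);P=pts("wrist",s,d);print(s["position"],s["contact_force"],s["gripper_width"])
m=(abs(P[...,2]-93)<4)&(np.hypot(P[...,0]-551,P[...,1]-292)<30);p=P[m];print(m.sum(),p.mean(0),np.ptp(p,0))
E
```

```text
[557.01543218 295.39860816  76.94276638] [-0.00701111 -0.53281939  0.41702764] 85.74911912317754
3230 [551.83231314 292.32168354  91.98153106] [34.33416676 35.29932286  5.35301827]
```

{"name": "send_rows", "arguments": {"steps": [[[0.2,0.5,0.4,0,1],[0,0,0.3,0,1],[0,0,0,0,1],[0,0,0,0,1]]]}}

```text
clock: 2.25
position: [553.5, 294.9, 74.0]
ee_rot: [-0.704, 0.71, -0.001, 0.007]
contact_force: [-0.1, -0.4, 0.6]
gripper_width: 85.1
```

{"name": "send_rows", "arguments": {"steps": [[[0.1,0.2,0.5,0,1],[0,0,0,0,1],[0,0,0,0,0.3],[0,0,0,0,0],[0,0,0,0,0],[0,0,0,0,0],[0,0,0,0,0]]]}}

```text
clock: 2.83
position: [551.7, 294.2, 69.6]
ee_rot: [-0.705, 0.71, -0.001, 0.008]
contact_force: [1.2, -0.6, 0.7]
gripper_width: 32.0
```

{"name": "send_rows", "arguments": {"steps": [[[0,0,0,-0.12,0],[0,0,0,-0.12,0],[0,0,0,-0.12,0],[0,0,0,-0.12,0],[0,0,0,-0.12,0],[0,0,0,0,0]]]}}

```text
clock: 3.33
position: [552.1, 294.3, 69.7]
ee_rot: [0.889, -0.459, 0.004, -0.007]
contact_force: [0.0, 0.9, 1.3]
gripper_width: 31.9
```

```bash
python3 - <<'E'
from h import *
s=arm.read_state();print(s["wrist_torque"],s["contact_force"],s["joints"],R.from_quat(s["ee_rot"]).as_matrix())
E
```

```text
[-0.0245112   0.22832868  0.04304584] [0.04480385 0.94624283 1.28658662] [ 0.74905939  0.52937996 -0.20034273  0.00284436 -0.82521725 -0.13341653] [[ 5.79044274e-01 -8.15191873e-01  1.30360745e-02]
 [-8.15296099e-01 -5.78970100e-01  9.26793419e-03]
 [-7.64729070e-06 -1.59948049e-02 -9.99872075e-01]]
```

{"name": "send_rows", "arguments": {"steps": [[[0,0,0,-0.12,0],[0,0,0,-0.12,0],[0,0,0,-0.12,0],[0,0,0,-0.11,0],[0,0,0,0,0]]]}}

```text
clock: 3.75
position: [552.3, 294.6, 69.7]
ee_rot: [0.972, -0.237, 0.005, -0.006]
contact_force: [-0.3, -0.1, 1.1]
gripper_width: 32.2
```

```bash
python3 - <<'E'
from h import *
s=arm.read_state();M=R.from_quat(s["ee_rot"]).as_matrix();print(s["wrist_torque"],s["contact_force"],np.degrees(np.arctan2(M[1,0],M[0,0])))
E
```

```text
[0.0146805  0.19385734 0.01332631] [-0.31210151 -0.10121507  1.10078549] -27.404948203901153
```

{"name": "send_rows", "arguments": {"steps": [[[0,0,0,-0.06,0],[0,0,0,0,0]]]}}

```text
clock: 3.92
position: [552.3, 294.6, 69.7]
ee_rot: [0.977, -0.212, 0.005, -0.006]
contact_force: [0.4, 0.4, 0.2]
gripper_width: 31.9
```

```bash
python3 - <<'E'
from h import *
s=arm.read_state();M=R.from_quat(s["ee_rot"]).as_matrix();print(s["wrist_torque"],s["contact_force"],np.degrees(np.arctan2(M[1,0],M[0,0])))
E
```

```text
[-0.07269792  0.1699388   0.06769679] [0.36493903 0.36596674 0.17128322] -24.426462946879415
```

{"name": "send_rows", "arguments": {"steps": [[[0,0,0,0,0.6],[0,0,0,0,1],[0,0,0,0,1],[0,0,0,0,1],[0,0,-3,0,1],[0,0,-4,0,1],[-4,2,-4,0,1],[-4,2,0,0,1],[0,3,0,0,1],[0,0,0,0,1]]]}}

```text
clock: 4.75
position: [460.5, 265.6, 169.6]
ee_rot: [0.975, -0.221, 0.004, -0.006]
contact_force: [0.3, 0.1, 0.4]
gripper_width: 85.4
```

```bash
cat >> h.py <<'E'
def knob(P,im,cx,cy):
    rr=np.hypot(P[...,0]-cx,P[...,1]-cy)
    z=((im.min(-1)>150)&(abs(P[...,2]-60)<5)&(rr<50)&(rr>25)).astype(np.uint8)
    n,l,st,ce=cv2.connectedComponentsWithStats(z)
    for i in range(1,n):
        if st[i,4]>4:
            q=P[l==i].mean(0);print(st[i,4],np.round(ce[i]),np.round(q,1),"ang",np.round(np.degrees(np.arctan2(q[1]-cy,q[0]-cx)),1))
E
python3 - <<'E'
from h import *
s,im,d=snap("wrist");P=pts("wrist",s,d);np.save("/tmp/wrist3.npy",P);print(s["position"],s["ee_rot"])
knob(P,im,551.8,293.8)
print(np.array2string(P[::1][np.nonzero((abs(P[...,2]-92)<3)&(np.hypot(P[...,0]-552,P[...,1]-294)<25))].mean(0)))
cv2.imwrite("pics/w3.png",im)
E
```

```text
[460.48791559 265.57176112 169.62297912] [ 0.97513718 -0.2214875   0.00441281 -0.00559484]
18 [233.  83.] [579.9 283.7  60. ] ang -19.7
17 [251.  86.] [570.8 271.2  60.1] ang -50.0
16 [216.  91.] [581.4 299.3  60.1] ang 10.5
19 [266.  97.] [556.6 264.6  60.3] ang -80.7
16 [206. 106.] [575.3 313.6  59.9] ang 40.2
15 [273. 114.] [541.3 265.9  60.5] ang -110.6
13 [203. 124.] [562.4 323.   60.2] ang 70.1
18 [270. 133.] [528.7 275.1  60.3] ang -141.0
15 [211. 140.] [546.6 323.7  59.9] ang 99.8
5 [217. 143.] [542.4 319.9  59.8] ang 109.9
18 [258. 148.] [521.8 289.2  60. ] ang -171.3
68 [223. 156.] [530.1 320.2  60.3] ang 129.3
[551.31301826 293.30203749  91.98087172]
```

View pics/w3.png

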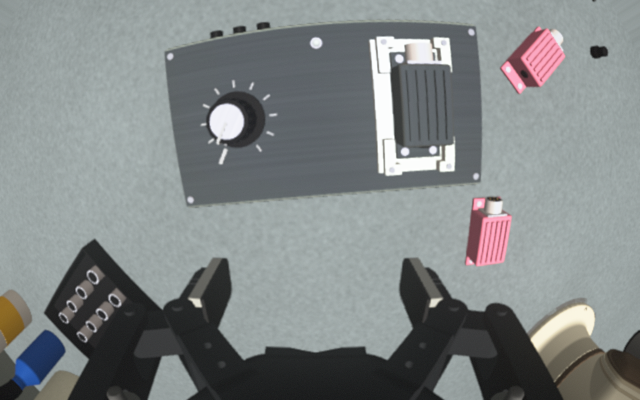

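Image 6: knob at (227,121), zero mark at (223,156). The module sits in the nest at (422,100) with its connector end up at (418,50). Next I'll zoom in on the pointer and measure the module.

```bash
python3 - <<'E'
from h import *
P=np.load("/tmp/wrist3.npy");im=cv2.imread("pics/w3.png")
cv2.imwrite("pics/crop3.png",cv2.resize(im[75:170,180:290],None,fx=6,fy=6,interpolation=cv2.INTER_CUBIC))
# module rib top
m=(abs(P[...,2]-101.5)<4.5);m[:30]=0;m[160:]=0;m[:,:385]=0;m[:,460:]=0
print(m.sum(),"z",np.median(P[m][:,2]),cv2.minAreaRect(P[m][:,:2].astype(np.float32)))
b=(im.min(-1)>150)&(P[...,2]>75);b[:30]=0;b[75:]=0;b[:,400:]&=True;b[:,:400]=0;b[:,435:]=0
print("conn",b.sum(),P[b].mean(0),P[b].max(0))
for v in(120,125,130,132,134):print(v,[ (int(im[v,u].min())) for u in range(212,240,1)])
E
```

```text
4415 z 100.39437085960957 ((508.89483642578125, 156.03790283203125), (40.709068298339844, 75.82235717773438), 69.86102294921875)
conn 545 [537.73458954 146.5971223   94.70579616] [547.96099012 159.95392024 100.45171998]
120 [241, 241, 241, 241, 241, 240, 240, 240, 241, 241, 242, 242, 240, 240, 240, 241, 240, 241, 240, 240, 240, 240, 239, 240, 241, 243, 243, 242]
125 [241, 241, 240, 240, 239, 240, 241, 242, 242, 241, 239, 234, 231, 230, 229, 234, 239, 240, 240, 240, 239, 240, 242, 243, 243, 242, 241, 240]
130 [230, 242, 242, 241, 241, 241, 241, 241, 239, 235, 232, 227, 220, 235, 240, 240, 240, 240, 240, 240, 242, 243, 243, 242, 241, 240, 241, 239]
132 [123, 195, 235, 242, 241, 242, 241, 239, 235, 232, 233, 236, 238, 240, 240, 240, 240, 239, 240, 242, 243, 243, 242, 241, 242, 241, 237, 212]
134 [56, 83, 139, 201, 235, 242, 240, 236, 229, 224, 227, 238, 240, 240, 240, 240, 240, 240, 242, 243, 243, 243, 242, 242, 238, 218, 165, 107]
```

View pics/crop3.png

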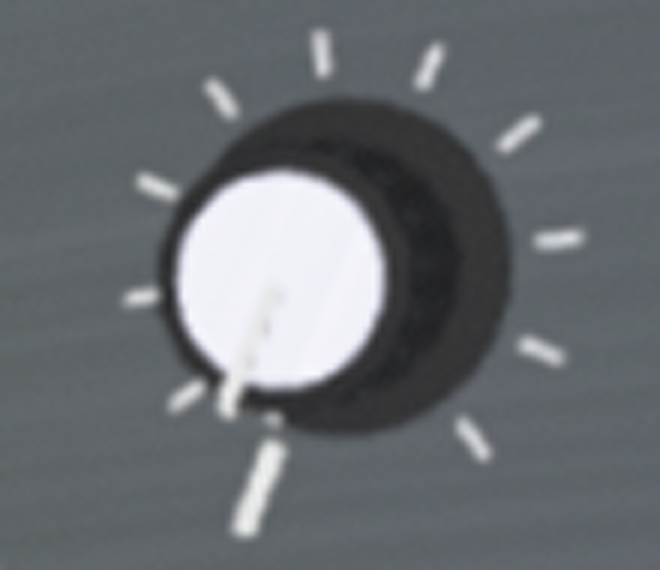

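```bash
python3 - <<'E'
from h import *
P=np.load("/tmp/wrist3.npy");im=cv2.imread("pics/w3.png")
g=im.min(-1).astype(float)
m=np.zeros(g.shape,bool);q=[]
for v in range(124,137):
    w=np.clip(238-g[v,214:232],0,None)
    # restrict near expected line
    u=np.arange(214,232);e=226-(v-124)*0.45;w*=abs(u-e)<3.5
    if w.sum()>5:
        uc=(w*u).sum()/w.sum();ui=int(uc);f=uc-ui;q.append(P[v,ui]*(1-f)+P[v,ui+1]*f)
q=np.array(q);c=q.mean(0);d=np.linalg.svd(q[:,:2]-c[:2])[2][0];d*=np.sign(d[1]);print(len(q),c,"line ang",np.degrees(np.arctan2(d[1],d[0])))
t=P[(abs(P[...,2]-92)<2)&(np.hypot(P[...,0]-552,P[...,1]-294)<25)];cc=(t.max(0)+t.min(0))/2;print(cc,np.degrees(np.arctan2(c[1]-cc[1],c[0]-cc[0])))
E
```

```text
13 [547.08034145 299.170866    93.0481943 ] line ang 127.4876007422786
[551.4837177  293.58049969  91.98554091] 128.2265220198887
```

Pointer is at about 128° and zero at about 129.5°, a difference of 0.03 rad or less, so the supply reads zero. Module centre is about (501.4, 158.6) with yaw −20°, and the jig geometry gives the same. Approaching the module.

{"name": "send_rows", "arguments": {"steps": [[[2.1,2.0,0.8,0,1],[2.1,2.0,0.8,0,1],[2.1,2.0,0.8,0,1],[2.0,1.9,0.8,0,1],[0,0,0,-0.095,1],[0,0,0,0,1]]]}}

```text
clock: 5.3
position: [509.2, 159.8, 137.5]
ee_rot: [0.985, -0.174, 0.008, -0.009]
contact_force: [0.6, 0.6, 0.6]
gripper_width: 85.2
```

```bash
cat >> h.py <<'E'
def to(target,yaw=None):
    s=arm.read_state();M=R.from_quat(s["ee_rot"]).as_matrix();p=np.array(s["position"])
    print("t",s["clock"],"pos",np.round(p,1),"w",round(s["gripper_width"],1),"F",np.round(s["contact_force"],1),"T",np.round(s["wrist_torque"],2))
    print("x",np.round(M[:,0],3),"z",np.round(M[:,2],3),"yaw",round(np.degrees(np.arctan2(M[1,0],M[0,0])),2))
    print("tool move cm",np.round(M.T@(np.array(target)-p)/10,2),"J",np.round(s["joints"],3))
E
python3 - <<'E'
from h import *
s,im,d=snap("wrist");P=pts("wrist",s,d);to([501.4,158.6,73])
m=(abs(P[...,2]-101.5)<4.5)&(np.hypot(P[...,0]-505,P[...,1]-157)<52)
print(m.sum(),cv2.minAreaRect(P[m][:,:2].astype(np.float32)))
cv2.imwrite("pics/w4.png",im)
E
```

```text
t 5.35 pos [508.9 159.9 137.3] w 85.2 F [-0.6 -0.6 -1. ] T [-0.    0.05  0.01]
x [ 0.939 -0.345  0.013] z [ 0.019  0.014 -1.   ] yaw -20.18
tool move cm [-0.74  0.51  6.41] J [ 0.608  0.311 -0.364 -0.001 -0.872  0.612]
5261 ((508.2125244140625, 155.7880096435547), (40.31112289428711, 75.33694458007812), 69.73046875)
```

{"name": "send_rows", "arguments": {"steps": [[[-0.75,0.5,2.0,0,1],[0,0,1.5,0,1],[0,0,0,0,1]]]}}

```text
clock: 5.6
position: [503.4, 160.3, 102.3]
ee_rot: [0.984, -0.179, 0.01, -0.01]
contact_force: [0.2, 0.0, -0.0]
gripper_width: 85.2
```

```bash
python3 -c "
from h import *
to([501.2,158.5,73])"
```

```text
t 5.6 pos [503.4 160.3 102.3] w 85.2 F [ 0.2  0.  -0. ] T [-0.04  0.07  0.01]
x [ 0.936 -0.352  0.016] z [ 0.024  0.017 -1.   ] yaw -20.62
tool move cm [-0.18  0.32  2.92] J [ 0.616  0.345 -0.421 -0.    -0.776  0.596]
```

{"name": "send_rows", "arguments": {"steps": [[[-0.2,0.3,1.5,0,1],[0,0,1.4,0,1],[0,0,0,0,1]]]}}

```text
clock: 5.85
position: [502.9, 161.6, 74.1]
ee_rot: [0.984, -0.18, 0.012, -0.011]
contact_force: [-0.1, -0.8, 0.2]
gripper_width: 85.2
```

```bash
python3 -c "
from h import *
to([501.2,158.5,73])"
```

```text
t 5.85 pos [502.9 161.6  74.1] w 85.2 F [-0.1 -0.8  0.2] T [-0.04  0.06  0.06]
x [ 0.935 -0.354  0.019] z [ 0.027  0.018 -0.999] yaw -20.76
tool move cm [-0.06  0.35  0.1 ] J [ 0.619  0.383 -0.454  0.001 -0.702  0.589]
```

{"name": "send_rows", "arguments": {"steps": [[[-0.05,0.4,0.05,0,1],[0,0,0,0,1]]]}}

```text
clock: 6.02
position: [501.9, 159.2, 74.7]
ee_rot: [0.984, -0.18, 0.012, -0.012]
contact_force: [-0.1, 0.1, -0.2]
gripper_width: 85.4
```

```bash
python3 -c "
from h import *
to([501.2,158.5,73])"
```

```text
t 6.0167 pos [501.9 159.2  74.7] w 85.4 F [-0.1  0.1 -0.2] T [-0.05  0.05  0.01]
x [ 0.935 -0.354  0.02 ] z [ 0.028  0.018 -0.999] yaw -20.76
tool move cm [-0.04  0.09  0.17] J [ 0.616  0.379 -0.458  0.002 -0.7    0.591]
```

{"name": "send_rows", "arguments": {"steps": [[[0,0,0.15,0,0.4],[0,0,0,0,0],[0,0,0,0,0],[0,0,0,0,0],[0,0,0,0,0],[0,0,0,0,0]]]}}

```text
clock: 6.52
position: [503.4, 159.8, 77.3]
ee_rot: [0.983, -0.18, 0.014, -0.013]
contact_force: [0.4, 0.0, -1.2]
gripper_width: 39.1
```

```bash
python3 -c "
from h import *
to([501.2,158.5,73])"
```

```text
t 6.5167 pos [503.4 159.8  77.3] w 39.1 F [ 0.4  0.  -1.2] T [-0.03  0.06  0.03]
x [ 0.935 -0.355  0.023] z [ 0.032  0.02  -0.999] yaw -20.77
tool move cm [-0.17  0.22  0.42] J [ 0.616  0.376 -0.456  0.003 -0.701  0.59 ]
```

{"name": "send_rows", "arguments": {"steps": [[[0,0,-1,0,0],[0,0,-2,0,0],[0,0,-2.5,0,0],[0,0,-2.5,0,0],[0,0,-2.5,0,0],[0,0,0,0,0],[0,0,0,0,0]]]}}

```text
clock: 7.1
position: [498.7, 157.1, 188.5]
ee_rot: [0.983, -0.181, 0.013, -0.012]
contact_force: [-0.4, -0.6, -1.9]
gripper_width: 38.9
```

```bash
python3 - <<'E'
from h import *
to([501.2,158.5,73])
s,im,d=snap("side");cv2.imwrite("pics/side5.png",im)
# lens from wrist can't; crop view of side
cv2.imwrite("pics/side5c.png",np.hstack([cv2.resize(im[130:330,240:500],None,fx=3,fy=3)]))
E
```

```text
t 7.1 pos [498.7 157.1 188.5] w 38.9 F [-0.4 -0.6 -1.9] T [-0.06  0.18 -0.  ]
x [ 0.934 -0.356  0.021] z [ 0.03   0.019 -0.999] yaw -20.86
tool move cm [-0.06  0.11 11.55] J [ 0.616  0.232 -0.329  0.002 -0.974  0.59 ]
```

View pics/side5c.png

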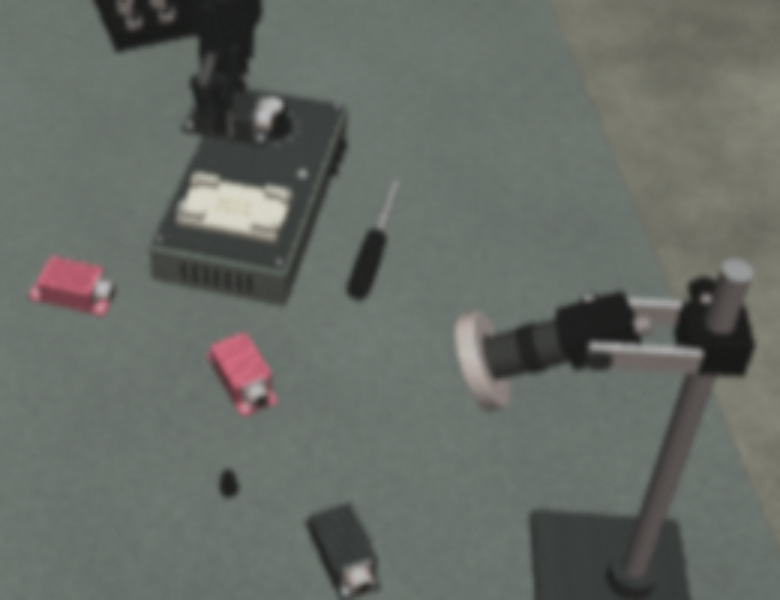

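Image 8: the module is held at crop (265,110), the nest is empty at (235,205), and the lens ring is at (480,360). Now I'll fit the lens frame from the ring, the column and the stand geometry.

```bash
python3 - <<'E'
from h import *
from scipy.optimize import least_squares
S=np.load("/tmp/side0.npy");C=np.load("/tmp/scene0.npy")
for n,Q in(("side",S),("scene",C)):
    c=optics.get_calibration(n);M=cv2.Rodrigues(np.array(c["rvec"]))[0];cam=-M.T@c["tvec"];print(n,"cam",np.round(cam))
    im=cv2.imread(f"pics/{n}0.png").astype(int)
    m=(Q[...,2]>60)&(Q[...,2]<290)&(np.hypot(Q[...,0]-806,Q[...,1]+287)<40);p=Q[m]
    f=lambda a:np.hypot(p[:,0]-a[0],p[:,1]-a[1])-10
    # centre roughly behind surface
    g=p[:,:2].mean(0);v=g-cam[:2];g=g+10*v/np.linalg.norm(v)
    r=least_squares(f,g,loss="soft_l1");print(" column",m.sum(),r.x,np.std(r.fun))
    m=(np.linalg.norm(Q-[652,-268,306],axis=-1)<48)&(im.min(-1)>100);p=Q[m]
    for yaw in(-.1,-.18):
      for el in(.4,.5):
        X=np.array([np.cos(el)*np.cos(yaw),np.cos(el)*np.sin(yaw),np.sin(el)]);Y=np.array([-np.sin(yaw),np.cos(yaw),0]);Z=np.cross(X,Y)
        q=p@np.array([X,Y,Z]).T
        print(" ",yaw,el,np.round(np.percentile(q,[1,10,50,90,99],axis=0).T,1).tolist())
    # tube points (dark, behind disc)
    m=(Q[...,2]>300)&(Q[...,0]>670)&(Q[...,0]<745)&(abs(Q[...,1]+270)<45)&(im.max(-1)<110);p=Q[m];print(" tube",m.sum())
    if m.sum()>50:
        cc=p.mean(0);d=np.linalg.svd(p-cc)[2][0];d*=np.sign(d[0]);print(cc,d,np.arctan2(d[1],d[0]),np.arcsin(d[2]))
E
```

```text
side cam [ 456. -847. 1029.]
 column 561 [ 808.80195109 -280.61357027] 0.9274519494958676
  -0.1 0.4 [[729.9, 732.0, 741.2, 747.0, 748.8], [-223.3, -220.6, -204.8, -171.1, -158.0], [-24.4, -5.2, 25.0, 37.8, 39.9]]
  -0.1 0.5 [[728.5, 731.5, 740.1, 743.9, 745.6], [-223.3, -220.6, -204.8, -171.1, -158.0], [-99.0, -79.7, -48.9, -36.0, -33.5]]
  -0.18 0.4 [[742.5, 745.1, 754.0, 759.3, 761.1], [-168.3, -166.2, -150.0, -117.6, -102.9], [-29.8, -10.9, 19.7, 32.6, 34.9]]
  -0.18 0.5 [[741.6, 743.8, 752.6, 755.0, 755.5], [-168.3, -166.2, -150.0, -117.6, -102.9], [-105.7, -86.7, -55.8, -42.4, -39.6]]
 tube 759
[ 710.06773279 -272.00648378  332.5437674 ] [ 0.83752406 -0.12416337  0.5321061 ] -0.1471785224893557 0.561086116478755
scene cam [ 992. -592.  826.]
 column 780 [ 808.19423247 -276.21561505] 0.5041722676729139
  -0.1 0.4 [[730.2, 736.3, 743.6, 746.9, 749.1], [-218.5, -214.8, -197.6, -164.7, -155.7], [-25.9, -15.4, 19.4, 35.8, 39.9]]
  -0.1 0.5 [[728.9, 734.9, 741.2, 743.9, 746.0], [-218.5, -214.8, -197.6, -164.7, -155.7], [-100.3, -89.9, -55.2, -38.1, -34.0]]
  -0.18 0.4 [[742.5, 749.3, 755.6, 759.2, 761.3], [-163.7, -159.8, -142.5, -110.1, -100.6], [-31.2, -20.9, 14.3, 30.8, 35.0]]
  -0.18 0.5 [[741.3, 747.3, 753.0, 754.7, 756.0], [-163.7, -159.8, -142.5, -110.1, -100.6], [-106.8, -96.5, -61.3, -44.4, -40.0]]
 tube 829
[ 712.87053186 -268.78371748  335.51122767] [ 0.83966554 -0.1362188   0.5257435 ] -0.160828674568935 0.553588917147187
```

Lens centre is about (650.5, −255, 291.5), yaw about −0.16 and elevation about 0.47. The stand geometry agrees: pivot height implies 0.44, column distance is 160 against an expected 161. Module centre target is about (523, −234, 224).

The tool has to tilt outward by about 0.47 rad at azimuth −9°, but rows can't command tilt directly. I'll try getting it at the reach limit in that azimuth.

{"name": "send_rows", "arguments": {"steps": [[[3.15,2.0,-1.45,0,0],[3.15,2.0,-1.45,0,0],[3.15,2.0,-1.45,0,0],[3.15,2.0,-1.45,0,0],[3.15,2.0,-1.45,0,0],[3.15,2.0,-1.45,0,0],[3.15,2.0,-1.45,0,0],[3.15,2.0,-1.45,0,0],[3.15,2.0,-1.45,0,0]]]}}

```text
clock: 7.9
position: [697.5, -119.0, 309.7]
ee_rot: [0.985, -0.174, 0.0, -0.009]
contact_force: [1.2, 0.6, -0.5]
gripper_width: 38.5
```

{"name": "send_rows", "arguments": {"steps": [[[0,0,0,-0.1,0],[0,0,0,-0.1,0],[0,0,0,0,0]]]}}

```text
clock: 8.15
position: [702.1, -128.0, 304.3]
ee_rot: [0.997, -0.076, -0.001, -0.008]
contact_force: [0.2, -0.1, -0.9]
gripper_width: 38.9
```

```bash
python3 -c "
from h import *
to([850,-138,320])"
```

```text
t 8.15 pos [ 702.1 -128.   304.3] w 38.9 F [ 0.2 -0.1 -0.9] T [-0.06  0.01 -0.02]
x [ 0.988 -0.151 -0.003] z [-0.     0.016 -1.   ] yaw -8.71
tool move cm [14.77 -1.28 -1.59] J [ 0.039  0.514  0.4   -0.016 -1.456  1.382]
```

Joint 1 carries a lateral offset of about 160 mm, so the arm plane at azimuth −0.16 passes over the camera. I'll climb above it first (z over 450) and then push outward there.

{"name": "send_rows", "arguments": {"steps": [[[0,0,-4,0,0],[0,0,-4,0,0],[0,0,-4,0,0],[0,0,-4,0,0],[-1,3.5,-0.5,0,0],[-1,3.5,0,0,0],[-1,3.5,0,0,0],[-1,3.5,0,0,0],[0,0,0,0,0]]]}}

```text
clock: 8.9
position: [639.0, -260.2, 456.4]
ee_rot: [0.996, -0.083, -0.018, -0.008]
contact_force: [0.4, 0.4, -1.3]
gripper_width: 38.6
```

```bash
python3 -c "
from h import *
to([850,-300,460])"
```

```text
t 8.9 pos [ 639.  -260.2  456.4] w 38.6 F [ 0.4  0.4 -1.3] T [-0.03 -0.09  0.01]
x [ 0.986 -0.165 -0.038] z [-0.035  0.019 -0.999] yaw -9.51
tool move cm [21.44  0.42 -1.19] J [-0.159  0.505  0.747 -0.014 -1.851  1.56 ]
```

{"name": "send_rows", "arguments": {"steps": [[[4,0,-0.3,0,0],[4,0,-0.3,0,0],[4,0,-0.3,0,0],[4,0,-0.3,0,0],[4,0,-0.3,0,0],[4,0,-0.3,0,0]]]}}

```text
clock: 9.4
position: [778.1, -277.0, 404.2]
ee_rot: [0.995, -0.094, -0.02, 0.003]
contact_force: [-33.2, 11.3, 57.0]
gripper_width: 38.7
```

```bash
python3 -c "
from h import *
to([850,-300,460])"
```

```text
t 9.4 pos [ 778.1 -277.   404.2] w 38.7 F [-33.2  11.3  57. ] T [3.39 9.36 0.17]
x [ 0.981 -0.188 -0.038] z [-0.04  -0.002 -0.999] yaw -10.84
tool move cm [ 7.27  0.96 -5.86] J [-0.145  0.92   1.408  0.009 -2.097  1.531]
```

The z dropped as joint 3 neared its limit and the module touched the column top. Backing off at once.

{"name": "send_rows", "arguments": {"steps": [[[-2,0,-2,0,0],[-3,0,-2,0,0],[-3,0,-1,0,0],[0,0,0,0,0]]]}}

```text
clock: 9.73
position: [704.4, -258.2, 436.5]
ee_rot: [0.994, -0.098, -0.038, 0.003]
contact_force: [-0.8, 0.2, 0.5]
gripper_width: 38.5
```

```bash
python3 - <<'E'
from h import *
to([850,-300,460])
for n in("side","scene"):
    s,im,d=snap(n);P=pts(n,s,d);np.save(f"/tmp/{n}6.npy",P);cv2.imwrite(f"pics/{n}6.png",im)
    c=optics.get_calibration(n)
    uv=cv2.projectPoints(np.array([[690,-265,430.]]),c["rvec"],c["tvec"],c["K"],None)[0].ravel();u,v=np.clip(uv.astype(int),[110,90],[530,310]);
    cv2.imwrite(f"pics/{n}6c.png",cv2.resize(im[v-90:v+90,u-110:u+110],None,fx=3,fy=3,interpolation=cv2.INTER_CUBIC))
    Q=np.load(f"/tmp/{n}0.npy");im0=cv2.imread(f"pics/{n}0.png").astype(int);
    for nm,c3,r in(("lens",[652,-268,306],45),("tube",[710,-270,333],35)):
      m=(np.linalg.norm(Q-c3,axis=-1)<r)&(np.linalg.norm(P-c3,axis=-1)<r+15);print(n,nm,m.sum(),np.median(P[m]-Q[m],0))
a=cv2.imread("pics/side6c.png");b=cv2.imread("pics/scene6c.png")
cv2.imwrite("pics/both6.png",cv2.resize(np.hstack([a,b]),(800,330)))
E
```

```text
t 9.7333 pos [ 704.4 -258.2  436.5] w 38.5 F [-0.8  0.2  0.5] T [ 0.   -0.02  0.02]
x [ 0.978 -0.194 -0.076] z [-0.077  0.002 -0.997] yaw -11.24
tool move cm [14.88  1.31 -3.47] J [-0.133  0.679  0.998  0.009 -1.965  1.512]
side lens 622 [ 0.02068047  0.05965022 -0.07382239]
side tube 619 [-0.00224095 -0.0052856   0.00610401]
scene lens 1181 [ 0.01639762 -0.01757996  0.02650535]
scene tube 716 [ 0.04556441 -0.05243043  0.08143397]
```

View pics/both6.png

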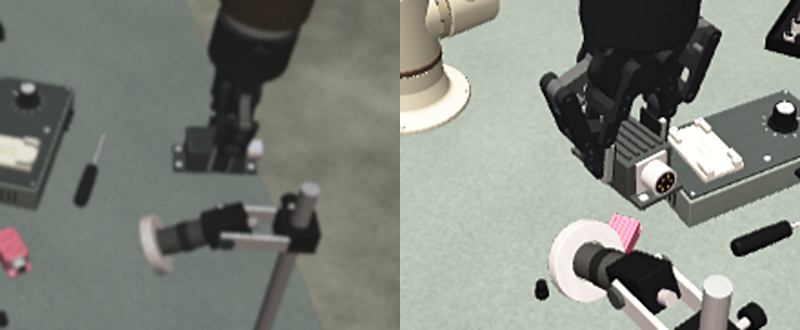

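Image 9: the lens and tube moved less than 0.1 mm, and the module is still held. The reach limit gives up position rather than tilt, so I'll drop that.

New plan: pivot the module inside the grip by pressing its connector-end lug onto the fixed jig case's near edge, with the gripper just outside the edge. First I'll check how the module sits in the gripper and where that edge is.

```bash
cat >> h.py <<'E'
def held(s,P):
    """rib-top plane of held module in the tool frame -> pitch of module vs tool & height"""
    M=R.from_quat(s["ee_rot"]).as_matrix();T=(P-np.array(s["position"]))@M
    m=np.isfinite(T).all(-1)&(abs(T[...,1])<17)&(T[...,0]>14)&(T[...,0]<90)&(T[...,2]>-60)&(T[...,2]<30)
    return T,m
E
python3 - <<'E'
from h import *
s,im,d=snap("wrist");P=pts("wrist",s,d);cv2.imwrite("pics/w6.png",im)
T,m=held(s,P);print(m.sum())
for a in range(14,90,4):
    k=m&(abs(T[...,0]-a-2)<2)
    if k.sum()>5:print(a+2,k.sum(),np.round(np.percentile(T[k][:,2],[3,25,50,75,97]),1),np.round(np.percentile(T[k][:,1],[2,98]),1))
Q=np.load("/tmp/wrist3.npy");ex=np.array([.9391,-.3437]);ey=np.array([.3437,.9391])
q=Q-[525.4,223.7,0];jx=q[...,:2]@ex;jy=q[...,:2]@ey;k=(abs(Q[...,2]-60)<4)&(abs(jx)<100)&(jy>-30)&(jy<40)
print("jig x ext",np.percentile(jx[k],[0.5,2,98,99.5]),"z",np.median(Q[k][:,2]))
k=(abs(Q[...,2]-60)<4)&(abs(jx)<60)&(abs(jy)<160);print("jig y ext",np.percentile(jy[k],[.5,99.5]))
for y in(-20,20):
    k2=(abs(Q[...,2]-60)<4)&(abs(jy-y)<4)&(abs(jx)<100);print(y,np.percentile(jx[k2],[.5,99.5]))
E
```

```text
6398
16 604 [-31.9 -31.1 -28.9 -28.1 -27.2] [-16.4  15.8]
20 768 [-32.3 -31.  -29.2 -28.6 -27.8] [-16.2  16.3]
24 781 [-30.1 -29.4 -29.  -28.4 -27.4] [-16.3  16.5]
28 1391 [-29.2 -27.7 -24.9 -18.8  -5.4] [-16.6  16.5]
32 636 [-27.2 -26.  -23.2  -5.   -2.4] [-16.1  16.3]
36 596 [-27.8 -26.7 -24.8  -4.8  -3.1] [-16.1  16.1]
40 651 [-28.5 -27.1 -24.9  -4.6  -3.5] [-16.3  16.3]
44 971 [-27.6 -23.  -18.3 -12.7  -1.9] [-14.   14.5]
jig x ext [-70.31104744 -67.98520181  68.10709248  70.28757053] z 59.766930840915286
jig y ext [-134.64675536  134.96995412]
-20 [-70.49509984  70.66890933]
20 [-70.30627086  70.11778805]
```

View pics/w6.png

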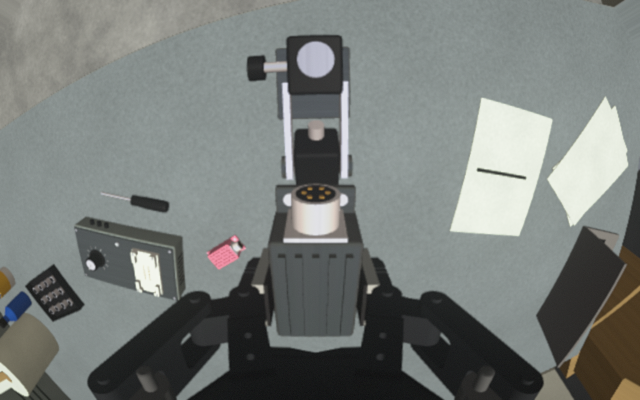

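Image 10: the module is held at (315,285), parallel to the tool, with its connector at (317,210) and pads about 5 mm above its centre. The camera stand is in line ahead at (316,100). Travelling to just outside the jig's −x edge.

{"name": "send_rows", "arguments": {"steps": [[[-2.4,-3.0,1.1,0,0],[-2.4,-3.0,1.1,0,0],[-2.4,-3.0,1.1,0,0],[-2.4,-3.0,1.1,0,0],[-2.4,-3.0,1.1,0,0],[-2.4,-3.0,1.1,0,0],[-2.4,-3.0,1.1,0,0],[-2.4,-3.0,1.1,0,0],[-2.4,-3.0,1.1,0,0],[-2.4,-3.0,1.1,0,0]]]}}

```text
clock: 10.72
position: [545.5, 93.8, 312.7]
ee_rot: [0.993, -0.108, -0.042, 0.001]
contact_force: [0.3, 0.7, -1.1]
gripper_width: 38.8
```

{"name": "send_rows", "arguments": {"steps": [[[-2.4,-3.0,1.1,0,0],[-2.4,-3.0,1.1,0,0],[-2.4,-3.0,1.1,0,0],[-2.4,-3.0,1.1,0,0],[0,0,0,0.08,0],[0,0,0,0.08,0],[0,0,0,0,0]]]}}

```text
clock: 11.3
position: [475.7, 253.0, 268.2]
ee_rot: [0.981, -0.189, -0.045, 0.004]
contact_force: [-0.1, -0.6, -0.7]
gripper_width: 38.5
```

```bash
python3 -c "
from h import *
to([423.8,266.2,120])"
```

```text
t 11.3 pos [475.7 253.  268.2] w 38.5 F [-0.1 -0.6 -0.7] T [-0.03 -0.19  0.02]
x [ 0.925 -0.371 -0.086] z [-0.089  0.008 -0.996] yaw -21.83
tool move cm [-4.01  0.31 15.24] J [ 0.751  0.252 -0.067 -0.069 -1.312  0.46 ]
```

{"name": "send_rows", "arguments": {"steps": [[[-2,0.1,1,-0.03,0],[-2,0.1,2,0,0],[0,0,3,0,0],[0,0,3,0,0],[0,0,3,0,0],[0,0,2,0,0],[0,0,0,0,0]]]}}

```text
clock: 11.88
position: [433.7, 276.4, 127.3]
ee_rot: [0.985, -0.17, -0.042, -0.0]
contact_force: [-1.0, -0.6, -1.1]
gripper_width: 38.7
```

```bash
python3 -c "
from h import *
to([423.8,266.2,75])"
```

```text
t 11.8833 pos [433.7 276.4 127.3] w 38.7 F [-1.  -0.6 -1.1] T [-0.16 -0.14  0.01]
x [ 0.939 -0.334 -0.082] z [-0.082  0.015 -0.997] yaw -19.6
tool move cm [-0.16  1.22  5.28] J [ 0.839  0.333 -0.33  -0.087 -0.954  0.442]
```

{"name": "send_rows", "arguments": {"steps": [[[-0.2,1.2,1.5,0,0],[0,0,2.0,0,0],[0,0,1.0,0,0],[0,0,0,0,0]]]}}

```text
clock: 12.22
position: [429.9, 269.9, 83.0]
ee_rot: [0.985, -0.168, -0.04, -0.002]
contact_force: [-0.3, -0.6, -0.3]
gripper_width: 38.8
```

```bash
python3 - <<'E'
from h import *
to([423.8,266.2,65])
s,im,d=snap("wrist");P=pts("wrist",s,d);cv2.imwrite("pics/w7.png",im)
q=P-[525.4,223.7,0];jx=q[...,:2]@[.9391,-.3437];jy=q[...,:2]@[.3437,.9391]
T,m=held(s,P);k=(m)&(T[...,0]>40);
print("tip jig x",np.percentile(jx[k],[50,98]),"z",np.percentile(P[k][:,2],[2,50]),"jy",np.percentile(jy[k],[2,98]))
k=(abs(P[...,2]-60)<4)&(abs(jx)<100)&(abs(jy-5)<40);print("edge",np.percentile(jx[k],[.5,2]),np.median(P[k][:,2]))
E
```

```text
t 12.2167 pos [429.9 269.9  83. ] w 38.8 F [-0.3 -0.6 -0.3] T [-0.06 -0.18  0.02]
x [ 0.94  -0.332 -0.079] z [-0.078  0.017 -0.997] yaw -19.43
tool move cm [-0.31  0.54  1.83] J [ 0.837  0.379 -0.396 -0.094 -0.838  0.459]
tip jig x [-46.52586612 -18.34831636] z [58.54112404 59.9847071 ] jy [-5.05292977 27.4114765 ]
edge [-69.96453763 -68.23248583] 59.793091773153996
```

{"name": "send_rows", "arguments": {"steps": [[[-0.4,0.4,0.5,0,0],[0,0,0.6,0,0],[0,0,0,0,0]]]}}

```text
clock: 12.52
position: [427.3, 270.5, 75.8]
ee_rot: [0.985, -0.168, -0.037, -0.006]
contact_force: [0.1, 0.1, -0.7]
gripper_width: 39.1
```

{"name": "send_rows", "arguments": {"steps": [[[0,0,0.5,0,0],[0,0,0.3,0,0]]]}}

```text
clock: 12.68
position: [427.7, 271.6, 68.9]
ee_rot: [0.985, -0.167, -0.036, -0.007]
contact_force: [0.1, 0.0, -1.0]
gripper_width: 38.9
```

```bash
python3 -c "
from h import *
to([421,267,47])"
```

```text
t 12.6833 pos [427.7 271.6  68.9] w 38.9 F [ 0.1  0.  -1. ] T [-0.05 -0.06 -0.02]
x [ 0.941 -0.329 -0.073] z [-0.068  0.026 -0.997] yaw -19.27
tool move cm [-0.32  0.66  2.22] J [ 0.844  0.392 -0.42  -0.096 -0.787  0.46 ]
```

{"name": "send_rows", "arguments": {"steps": [[[0,0.2,0.4,0,0],[0,0,0.4,0,0]]]}}

```text
clock: 12.85
position: [426.5, 270.3, 62.1]
ee_rot: [0.985, -0.167, -0.035, -0.007]
contact_force: [-11.2, -1.4, 25.3]
gripper_width: 38.9
```

{"name": "send_rows", "arguments": {"steps": [[[0,0,0.4,0,0],[0,0,0.3,0,0]]]}}

```text
clock: 13.02
position: [425.5, 270.6, 59.8]
ee_rot: [0.986, -0.166, -0.035, -0.007]
contact_force: [-6.3, -4.4, 21.1]
gripper_width: 39.0
```

```bash
python3 -c "
from h import *
to([421,267,47])"
```

```text
t 13.0167 pos [425.5 270.6  59.8] w 39.0 F [-6.3 -4.4 21.1] T [-1.31  1.33 -0.13]
x [ 0.943 -0.326 -0.072] z [-0.068  0.025 -0.997] yaw -19.06
tool move cm [-0.22  0.49  1.3 ] J [ 0.846  0.403 -0.434 -0.097 -0.763  0.463]
```

{"name": "send_rows", "arguments": {"steps": [[[0,0,0.5,0,0],[0,0,0.5,0,0],[0,0,0.4,0,0]]]}}

```text
clock: 13.27
position: [424.0, 271.1, 55.1]
ee_rot: [0.986, -0.164, -0.035, -0.006]
contact_force: [-6.1, -2.8, 17.1]
gripper_width: 39.1
```

```bash
cat >> h.py <<'E'
def pitch(s,P):
    """pitch of rib tops in tool frame (RANSAC-ish: highest points per x bin)"""
    M=R.from_quat(s["ee_rot"]).as_matrix();T=(P-np.array(s["position"]))@M
    m=np.isfinite(T).all(-1)&(abs(T[...,1])<16)&(T[...,0]>-30)&(T[...,0]<42)&(T[...,2]>-75)&(T[...,2]<0)
    X=[]
    for a in np.arange(-30,42,2.):
        k=m&(abs(T[...,0]-a-1)<1)
        if k.sum()>15:X.append((a+1,np.percentile(T[k][:,2],15)))
    X=np.array(X);print(np.round(X,1).tolist())
E
python3 - <<'E'
from h import *
to([421,267,47])
s,im,d=snap("wrist");P=pts("wrist",s,d);pitch(s,P);cv2.imwrite("pics/w8.png",im)
E
```

```text
t 13.2667 pos [424.  271.1  55.1] w 39.1 F [-6.1 -2.8 17.1] T [-1.01  1.45 -0.15]
x [ 0.944 -0.322 -0.071] z [-0.067  0.024 -0.997] yaw -18.85
tool move cm [-0.1   0.48  0.82] J [ 0.85   0.408 -0.441 -0.097 -0.75   0.464]
[[-29.0, -21.8], [-27.0, -22.3], [-25.0, -23.0], [-23.0, -23.6], [-21.0, -24.3], [-19.0, -24.9], [-17.0, -25.5], [-15.0, -26.2], [-13.0, -26.9], [-11.0, -27.5], [-9.0, -28.2], [-7.0, -28.8], [-5.0, -29.5], [-3.0, -30.1], [-1.0, -30.8], [1.0, -31.5], [3.0, -32.0], [5.0, -32.8], [7.0, -33.3], [9.0, -73.4], [11.0, -74.5], [13.0, -35.3], [15.0, -36.1], [17.0, -71.1], [19.0, -34.7], [21.0, -35.0], [23.0, -34.9], [25.0, -34.8], [27.0, -32.5], [29.0, -32.8], [31.0, -33.8], [33.0, -34.5], [35.0, -35.4], [37.0, -35.7], [39.0, -36.2], [41.0, -33.7]]
```

The module is pivoting as planned, about 0.24 rad world pitch so far at only about 17 N. It needs about 6.5 mm more.

{"name": "send_rows", "arguments": {"steps": [[[0,0,0.5,0,0],[0,0,0.5,0,0],[0,0,0.4,0,0],[0,0,0.3,0,0]]]}}

```text
clock: 13.65
position: [422.7, 271.3, 50.0]
ee_rot: [0.986, -0.161, -0.033, -0.007]
contact_force: [-4.9, -3.5, 19.1]
gripper_width: 39.0
```

```bash
cat >> h.py <<'E'
def pitch2(s,P):
    M=R.from_quat(s["ee_rot"]).as_matrix();T=(P-np.array(s["position"]))@M
    m=np.isfinite(T).all(-1)&(abs(T[...,1])<16)&(T[...,0]>-30)&(T[...,0]<6)&(T[...,2]>-50)&(T[...,2]<0)
    X=[]
    for a in np.arange(-30,6,2.):
        k=m&(abs(T[...,0]-a-1)<1)
        if k.sum()>15:X.append((a+1,np.percentile(T[k][:,2],15)))
    X=np.array(X);f=np.polyfit(X[:,0],X[:,1],1);th=-np.arctan(f[0]);print("rib pitch vs tool",th,"z at x0",f[1],"world pitch",th+np.arcsin(M[2,0]))
E
python3 - <<'E'
from h import *
to([421,267,47])
s,im,d=snap("wrist");P=pts("wrist",s,d);pitch2(s,P)
E
```

```text
t 13.65 pos [422.7 271.3  50. ] w 39.0 F [-4.9 -3.5 19.1] T [-1.23  1.21 -0.2 ]
x [ 0.946 -0.318 -0.068] z [-0.064  0.024 -0.998] yaw -18.59
tool move cm [-0.01  0.47  0.3 ] J [ 0.853  0.414 -0.45  -0.095 -0.733  0.465]
rib pitch vs tool 0.42013524594603113 z at x0 -32.22084712772989 world pitch 0.35221577799706744
```

{"name": "send_rows", "arguments": {"steps": [[[0,0,0.5,0,0],[0,0,0.5,0,0],[0,0,0.4,0,0],[0,0,0.3,0,0]]]}}

```text
clock: 14.03
position: [422.2, 271.8, 45.5]
ee_rot: [0.987, -0.159, -0.031, -0.007]
contact_force: [-6.7, -2.8, 19.5]
gripper_width: 38.7
```

```bash
python3 - <<'E'
from h import *
to([421,267,47])
s,im,d=snap("wrist");P=pts("wrist",s,d);pitch2(s,P)
E
```

```text
t 14.0333 pos [422.2 271.8  45.5] w 38.7 F [-6.7 -2.8 19.5] T [-1.32  1.27 -0.21]
x [ 0.947 -0.313 -0.064] z [-0.06   0.024 -0.998] yaw -18.3
tool move cm [ 0.03  0.49 -0.15] J [ 0.857  0.419 -0.459 -0.093 -0.716  0.465]
rib pitch vs tool 0.511040568663352 z at x0 -33.26801031793499 world pitch 0.4469530025711556
```

{"name": "send_rows", "arguments": {"steps": [[[0,0,0.5,0,0],[0,0,0.4,0,0]]]}}

```text
clock: 14.25
position: [421.9, 271.8, 42.5]
ee_rot: [0.987, -0.158, -0.03, -0.007]
contact_force: [-6.0, -2.3, 19.3]
gripper_width: 39.1
```

{"name": "send_rows", "arguments": {"steps": [[[0,0,-0.8,0,0],[0,0,-2,0,0],[-1,0,-3,0,0],[-1,0,-4,0,0],[0,0,-4,0,0],[0,0,-4,0,0],[0,0,0,0,0]]]}}

```text
clock: 14.83
position: [412.1, 272.1, 228.8]
ee_rot: [0.987, -0.158, -0.031, -0.005]
contact_force: [1.0, 1.4, -1.0]
gripper_width: 38.8
```

```bash
cat >> h.py <<'E'
LENS=np.array([650.5,-255,291.5]);XL=np.array([.8802,-.1420,.4529])
E
python3 - <<'E'
from h import *
to([480,-60,300])
s,im,d=snap("wrist");P=pts("wrist",s,d);pitch2(s,P);cv2.imwrite("pics/w9.png",im)
# connector: bright pixels around in tool frame
M=R.from_quat(s["ee_rot"]).as_matrix();T=(P-s["position"])@M
b=(T[...,0]>20)&(T[...,0]<60)&(abs(T[...,1])<18)&(T[...,2]<5)&(T[...,2]>-60)&np.isfinite(T).all(-1)
for a in range(20,56,3):
    k=b&(abs(T[...,0]-a)<1.5)
    if k.sum()>5:print(a,k.sum(),np.round(np.percentile(T[k][:,2],[5,25,50,75,95]),1),np.round(np.percentile(T[k][:,1],[3,97]),1))
E
```

```text
t 14.8333 pos [412.1 272.1 228.8] w 38.8 F [ 1.   1.4 -1. ] T [ 0.09 -0.29 -0.  ]
x [ 0.948 -0.312 -0.063] z [-0.06   0.019 -0.998] yaw -18.2
tool move cm [16.35 29.42 -8.16] J [ 0.876  0.184 -0.26  -0.064 -1.152  0.404]
rib pitch vs tool 0.5703565829141692 z at x0 -34.05807002785111 world pitch 0.5077045848295535
20 538 [-42.4 -41.5 -40.3 -38.7 -36.5] [-17.1  16.8]
23 872 [-40.8 -39.4 -37.5 -35.1 -32.2] [-16.9  17.2]
26 668 [-42.6 -39.5 -33.  -29.9 -27.2] [-17.3  17.2]
29 603 [-44.7 -42.5 -29.1 -25.  -22.4] [-17.2  17.3]
32 518 [-46.8 -45.3 -39.6 -21.  -19. ] [-16.9  17.2]
35 712 [-46.7 -45.4 -44.1 -41.9 -20. ] [-16.2  16.2]
38 933 [-43.3 -41.5 -40.1 -37.7 -22.2] [-15.7  15.8]
41 973 [-38.8 -36.8 -34.9 -25.  -23.8] [-15.9  15.3]
44 1033 [-33.3 -29.8 -25.2 -24.1 -22.5] [-16.4  16.6]
47 153 [-24.1 -23.3 -22.7 -22.1 -21.5] [-16.9  16.8]
```

Pitch is now 0.51, with 0.47 wanted. The face centre sits at about (39, 0, −38.5) mm in the tool frame. Travelling toward the camera and approaching from behind.

{"name": "send_rows", "arguments": {"steps": [[[1.7,3.65,-0.15,0,0],[1.7,3.65,-0.15,0,0],[1.7,3.65,-0.15,0,0],[1.7,3.65,-0.15,0,0],[1.7,3.65,-0.15,0,0],[1.7,3.65,-0.15,0,0],[1.7,3.65,-0.15,0,0],[1.7,3.65,-0.15,0,0],[1.7,3.65,-0.15,0,0],[1.7,3.65,-0.15,0,0]]]}}

```text
clock: 15.72
position: [454.3, -136.7, 219.9]
ee_rot: [0.988, -0.152, -0.04, -0.004]
contact_force: [-0.4, -0.2, -1.5]
gripper_width: 39.0
```

{"name": "send_rows", "arguments": {"steps": [[[1.0,2.5,0,0,0],[0,0,0,-0.08,0],[0,0,0,-0.08,0],[0,0,0,0,0],[0,0,0,0,0]]]}}

```text
clock: 16.13
position: [452.2, -172.9, 211.1]
ee_rot: [0.996, -0.077, -0.046, -0.008]
contact_force: [-0.6, 0.9, -1.9]
gripper_width: 38.8
```

```bash
cat >> h.py <<'E'
def goal(th,fx,fz):
    s=arm.read_state();M=R.from_quat(s["ee_rot"]).as_matrix();f=LENS-100*XL
    face=np.array(s["position"])+M@[fx,0,fz];mx=M@[np.cos(th),0,-np.sin(th)];my=-M[:,1]
    YL=np.cross([0,0,1],XL);YL/=np.linalg.norm(YL);ZL=np.cross(XL,YL)
    e=face-LENS;print("face in lens",np.round([e@XL,e@YL,e@ZL],1),"ang x",np.arccos(mx@XL),"ang y",np.arccos(my@YL),"mx pitch",np.arcsin(mx[2]),"mx yaw",np.arctan2(mx[1],mx[0]))
    to(f-M@[fx,0,fz])
E
python3 - <<'E'
from h import *
goal(.57,39.1,-38.5)
s,im,d=snap("wrist");P=pts("wrist",s,d);pitch2(s,P);cv2.imwrite("pics/w10.png",im)
E
```

```text
face in lens [-169.    49.4   34.6] ang x 0.0038082305065875698 ang y 0.009122357057657925 mx pitch 0.47699729534977675 mx yaw -0.15962649678853005
t 16.1333 pos [ 452.2 -172.9  211.1] w 38.8 F [-0.6  0.9 -1.9] T [-0.02 -0.24  0.01]
x [ 0.984 -0.153 -0.093] z [-0.091  0.022 -0.996] yaw -8.87
tool move cm [ 7.65  4.98 -0.8 ] J [-0.041  0.21  -0.291 -0.02  -1.161  1.465]
rib pitch vs tool 0.5682019818295995 z at x0 -34.08226093742362 world pitch 0.4752186465288516
```

{"name": "send_rows", "arguments": {"steps": [[[2.0,2.5,-0.3,0,0],[2.0,2.5,-0.3,0,0],[1.5,0,-0.2,0,0],[0,0,0,0,0],[0,0,0,0,0]]]}}

```text
clock: 16.6
position: [499.9, -229.2, 211.3]
ee_rot: [0.996, -0.078, -0.048, -0.008]
contact_force: [-0.7, 0.1, -1.1]
gripper_width: 39.2
```

```bash
python3 - <<'E'
from h import *
goal(.57,39.1,-38.5)
a=[]
for n in("side","scene"):
    s,im,d=snap(n);P=pts(n,s,d);np.save(f"/tmp/{n}11.npy",P);cv2.imwrite(f"pics/{n}11.png",im)
    c=optics.get_calibration(n);f=LENS-100*XL
    uv=cv2.projectPoints(np.array([LENS,f]),c["rvec"],c["tvec"],c["K"],None)[0].reshape(-1,2);print(n,uv)
    u,v=uv.mean(0).astype(int);a.append(cv2.resize(im[v-60:v+60,u-80:u+80],None,fx=5,fy=5,interpolation=cv2.INTER_CUBIC)[:,:]);
cv2.imwrite("pics/both11.png",cv2.resize(np.hstack(a),(800,300)))
E
```

```text
face in lens [-118.9    1.3    9.1] ang x nan ang y 0.009512184250199564 mx pitch 0.4728529649703552 mx yaw -0.16058797450614007
t 16.6 pos [ 499.9 -229.2  211.3] w 39.2 F [-0.7  0.1 -1.1] T [-0.03 -0.15 -0.01]
x [ 0.983 -0.154 -0.097] z [-0.094  0.024 -0.995] yaw -8.9
tool move cm [ 2.08  0.14 -0.24] J [-0.141  0.322 -0.138 -0.011 -1.208  1.56 ]
side [[397.39302014 250.42451124]
 [355.3742169  261.09708925]]
scene [[295.19268372 269.19484486]
 [265.82546824 257.2559714 ]]h.py:59: RuntimeWarning: invalid value encountered in arccos
  e=face-LENS;print("face in lens",np.round([e@XL,e@YL,e@ZL],1),"ang x",np.arccos(mx@XL),"ang y",np.arccos(my@YL),"mx pitch",np.arcsin(mx[2]),"mx yaw",np.arctan2(mx[1],mx[0]))
```

View pics/both11.png

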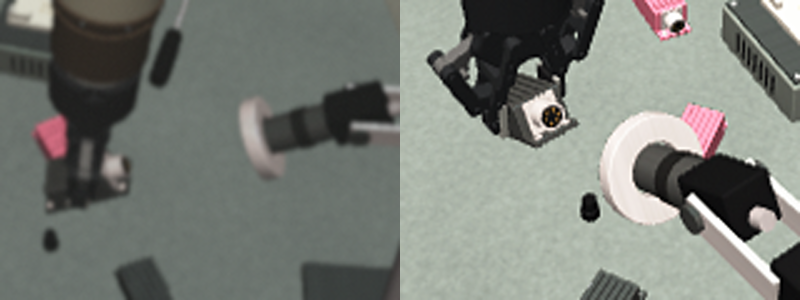

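Image 11: the module faces the ring lamp from both views, connector at side-crop (118,165) and scene-crop (552,117). I'll refine the lens pose with a capped-cylinder fit per camera, plus a measured connector-face position in the same cameras.

```bash
cat > fit.py <<'E'
from h import *
from scipy.optimize import least_squares
def ax(y,e):return np.array([np.cos(e)*np.cos(y),np.cos(e)*np.sin(y),np.sin(e)])
s=arm.read_state();M=R.from_quat(s["ee_rot"]).as_matrix();F=np.array(s["position"])+M@[39.1,0,-38.5];print("face fk",np.round(F,1))
for n in("side","scene"):
    Q=np.load(f"/tmp/{n}0.npy");im=cv2.imread(f"pics/{n}0.png").astype(int)
    m=(np.linalg.norm(Q-[652,-257,293],axis=-1)<52)&(im.min(-1)>100);m=cv2.erode(m.astype(np.uint8),np.ones((2,2)))>0;p=Q[m]
    def f(a):
        x=ax(a[3],a[4]);r=p-a[:3];h=r@x;rho=np.linalg.norm(r-h[:,None]*x,axis=1)
        dx=abs(h-a[5]/2)-a[5]/2;dr=rho-36
        return np.where((dx>0)&(dr>0),np.hypot(dx,dr),np.maximum(dx,dr))
    r=least_squares(f,[650,-255,291,-.16,.47,12],loss="soft_l1");print(n,m.sum(),"lens",np.round(r.x,3),"rms",np.round(np.median(abs(r.fun)),2))
    P=np.load(f"/tmp/{n}11.npy");im=cv2.imread(f"pics/{n}11.png").astype(int)
    mx=M@[np.cos(.57),0,-np.sin(.57)]
    k=(np.linalg.norm(P-(F-8*mx),axis=-1)<20)&(((P-F)@mx)>-13)
    rad=np.linalg.norm((P-F)-((P-F)@mx)[...,None]*mx,axis=-1)
    q=P[k]
    def g(a):
        w=q-a;h=w@mx;rho=np.linalg.norm(w-h[:,None]*mx,axis=1);dx=abs(h+8)-8;dr=rho-10.5
        return np.where((dx>0)&(dr>0),np.hypot(dx,dr),np.maximum(dx,dr))
    r=least_squares(g,F,loss="soft_l1",f_scale=1);print(n,k.sum(),"face",np.round(r.x,1),"med",np.round(np.median(abs(r.fun)),2))
E
python3 fit.py
```

```text
face fk [ 541.5 -235.7  246. ]
side 260 lens [ 6.55081e+02 -2.53521e+02  2.89186e+02 -1.73000e-01  4.92000e-01
  1.03760e+01] rms 0.5
side 90 face [ 541.4 -239.1  245.1] med 1.13
scene 815 lens [ 6.57071e+02 -2.49425e+02  2.91313e+02 -1.75000e-01  4.91000e-01
  7.18600e+00] rms 0.67
scene 184 face [ 541.8 -235.3  243.4] med 1.33
```

```bash
cat >> h.py <<'E'
LENS=np.array([652.5,-249.3,290.1]);XL=np.array([.8713,-.1531,.4662]);XL/=np.linalg.norm(XL)
E
python3 -c "
from h import *
goal(.57,39.1,-38.5)"
```

```text
face in lens [-119.3   -5.8   13.1] ang x 0.017556932545638088 ang y 0.020819320990695517 mx pitch 0.47296231868509 mx yaw -0.15954266256437263
t 16.7 pos [ 499.4 -228.8  211.5] w 38.8 F [-0.1  0.8 -2.1] T [-0.05 -0.2  -0.04]
x [ 0.983 -0.153 -0.097] z [-0.094  0.024 -0.995] yaw -8.84
tool move cm [ 2.34 -0.54  0.03] J [-0.14   0.321 -0.139 -0.011 -1.208  1.561]
```

{"name": "send_rows", "arguments": {"steps": [[[1.0,-0.3,0,0,0],[1.0,-0.2,0,0,0],[0.2,0,0,0,0],[0,0,0,0,0],[0,0,0,0,0]]]}}

```text
clock: 17.12
position: [523.1, -224.4, 210.0]
ee_rot: [0.996, -0.076, -0.048, -0.008]
contact_force: [0.6, -0.5, -1.3]
gripper_width: 39.1
```

```bash
python3 -c "
from h import *
goal(.57,39.1,-38.5)"
```

```text
face in lens [-100.1    2.7    1.2] ang x 0.018874416891927804 ang y 0.023393734625539578 mx pitch 0.47349479852142223 mx yaw -0.15708071211764343
t 17.1167 pos [ 523.1 -224.4  210. ] w 39.1 F [ 0.6 -0.5 -1.3] T [-0.07 -0.25 -0.03]
x [ 0.984 -0.15  -0.096] z [-0.094  0.024 -0.995] yaw -8.68
tool move cm [0.07 0.27 0.09] J [-0.127  0.355 -0.092 -0.012 -1.22   1.551]
```

{"name": "send_rows", "arguments": {"steps": [[[0.0,0.25,0,0,0],[0,0,0,0,0],[0,0,0,0,0]]]}}

```text
clock: 17.37
position: [522.4, -226.8, 210.0]
ee_rot: [0.996, -0.076, -0.048, -0.008]
contact_force: [-0.8, -0.2, -0.2]
gripper_width: 38.4
```

```bash
python3 - <<'E'
from h import *
goal(.57,39.1,-38.5)
for n in("side","scene"):
    s,im,d=snap(n);np.save(f"/tmp/{n}11.npy",pts(n,s,d));cv2.imwrite(f"pics/{n}11.png",im)
s,im,d=snap("wrist");P=pts("wrist",s,d);pitch2(s,P);cv2.imwrite("pics/w12.png",im)
goal(.57,39.1,-38.5)
E
python3 fit.py
```

```text
face in lens [-100.3    0.2    1.4] ang x 0.019281090634232008 ang y 0.02368828729909314 mx pitch 0.47313252849468346 mx yaw -0.1568189439628268
t 17.3667 pos [ 522.4 -226.8  210. ] w 38.4 F [-0.8 -0.2 -0.2] T [-0.06 -0.24 -0.03]
x [ 0.984 -0.15  -0.097] z [-0.094  0.024 -0.995] yaw -8.66
tool move cm [0.1  0.03 0.1 ] J [-0.131  0.356 -0.091 -0.012 -1.221  1.555]
rib pitch vs tool 0.5692534888885673 z at x0 -34.06128224725255 world pitch 0.4724662289879704
face in lens [-100.3    0.3    1.4] ang x 0.019232309083484934 ang y 0.023678874514069803 mx pitch 0.47320459424194994 mx yaw -0.15682503421691432
t 17.5167 pos [ 522.4 -226.8  210. ] w 39.0 F [ 0.9  0.5 -1.5] T [-0.03 -0.17  0.03]
x [ 0.984 -0.15  -0.097] z [-0.094  0.024 -0.995] yaw -8.66
tool move cm [0.1  0.03 0.1 ] J [-0.131  0.356 -0.091 -0.012 -1.221  1.555]
face fk [ 564.5 -233.6  244.5]
side 260 lens [ 6.55081e+02 -2.53521e+02  2.89186e+02 -1.73000e-01  4.92000e-01
  1.03760e+01] rms 0.5
side 91 face [ 563.8 -237.2  243.4] med 1.24
scene 815 lens [ 6.57071e+02 -2.49425e+02  2.91313e+02 -1.75000e-01  4.91000e-01
  7.18600e+00] rms 0.67
scene 188 face [ 564.5 -232.9  242.5] med 1.44
```

```bash
python3 -c "
from h import *
print(job.job_done()); goal(.57,39.1,-38.5)"
```

```text
the job is handed in; nothing more can be done
None
the job is handed in; nothing more can be done
```

I turned the supply knob about 66° anticlockwise to zero, lifted the module straight out of the nest, and handed the job in with it held still in front of the camera. No verdict came back.

- **Supply:** the pointer stood within about 0.03 rad of the zero mark before the lift. I did not photograph it again afterwards.
- **Tilt:** the moves cannot tilt the tool directly. I pivoted the module in the grip by pressing its connector-end lug on the edge of the jig case, at about 20 N.
- **Last checks:**
  - The connector face was about 100 mm from the lens. The separate camera fits put it at 99 to 102 mm, assuming the lens front is 4 mm ahead of the fitted ring.
  - It was within about 3 mm of the axis each way.
  - The axes were within about 0.03 rad of the camera's.
  - The arm was steady and the grip was holding at 39 mm.

**Contact on the way:** during an earlier, abandoned attempt to tilt at the arm's reach limit, the held module or a finger touched the top of the camera column with about 65 N. The lens and camera measured less than 0.1 mm of movement afterwards. I could not tell which part made the contact, so if it counts as the gripper's body pressing on something, it would be over the 40 N limit.

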